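Open the blue-cap hopper's slide gate

ROBOT

A 7-joint arm with a two-finger parallel gripper is mounted at the origin on the work surface. World frame = base frame: x ahead of the robot, y to its left, z up, the work surface at z = 0. Lengths are in m, angles in rad, forces in N, time in s.
With the tool pointing down it reaches from about 0.4 to 0.85 m from the base axis. Payload 4.5 kg.
Tool frame: the origin (TCP) lies on the centre line of the jaws, within the pads' length; the fingertips stand r.tip_extent ahead of it and the grasp point (between the pads) is the TCP (r.tip_extent is the distance from the TCP to the fingertips, in m); z points along the fingers, y is the line along which they close (so a half turn about z gives the same grasp; the last joint's range is limited). The gripper opens to 88 mm and grips with 3 to 60 N. Pads are 18 mm wide; open, the fingers measure 123 mm over their backs; the gripper's body (75 mm by 187 mm) begins 45 mm behind the grasp point.
Start: joints at [-1.267, 0.689, -0.195, 1.565, 0.157, 0.902, -0.215], TCP at [0.167, 0.602, 0.258] pointing down, gripper open.
Joint ranges: [-3.01, 3.01], [-0.46, 2.08], [-1.47, 1.51], [0.13, 2.56], [-1, 4.14], [0.04, 2.09], [-2.66, 2.66]. Speed limits (rad/s): [2.57, 2.57, 3.14, 3.14, 3.14, 3.14, 3.14].

INTERFACE

Orientations are given as a unit quaternion [x, y, z, w].
In Python, from plant import sensors, vision, finish_job, r gives the robot as it stands. The module is installed in compiled form; this text tells all that it offers.
- The arm moves only by the tool step_arm, never from a script. Its argument "steps" is a list of rows, each a list of 2 entries, a list of its own where there are three numbers: the shift along the tool's x, y, z in cm, then the turn, a rotation vector about the tool's x, y, z in degrees. A call has 1 to 12 rows; each row shifts and turns the commanded pose from where the row before left it, along the tool's axes as they then stand; what a row does not reach is not made up. A row lasts 1/8 s, in which the tool goes at most 62.5 mm and 10.7 degrees, less where a joint would pass 70% of its speed; a pose out of reach is approached as far as the arm can. A call with a gripper value outside its range is refused whole. "claw" is the opening, from -1 (shut) to 1 (fully open), set as the call begins (left out, the last holds). The fingers move at their own pace and stop on an object; "grip_force" is the grip in N (left out, the last holds). Time passes only in rows, so rows that do not move let the fingers close. It gives the time, the measured TCP pose, the force, the opening and the grip force at its end, in the units of the state.
- sensors.get_state(): the state, without advancing time (a new reading comes with each control period).
- vision.snapshot(name): name is "side" or "top"; returns a dict with "img" (400x640x3 uint8, red, green, blue), "fx", "fy", "cx", "cy" (pixels), "k1" (the pictures are not rectified: a ray, as slopes to the right and down, at radius r is drawn at 1 + k1 r^2 times it, then the intrinsics apply), "position" and "rotation" of the camera in the world. Camera axes: x right, y down, z forward; pixel columns grow to the right and rows downward; lengths in m; the calibration is good to about 2 mm. A picture is of the moment at which its call begins. There is no depth.
- finish_job(): hands the job in; it is judged then, once.
The state is a dict: "clock": time; "q": joint angles; "qd": joint speeds; "joint_torque": joint torques, N m; "tool_pos": TCP position; "eef_rot": TCP orientation; "contact_force": force on the tool from outside, world axes, zero at the start; "moment": the same for the moment, N m; "opening": opening from 0.0 (shut) to 1.0 (fully open); "finger_force": force on a finger pad.
Only numpy, scipy, OpenCV 4.12 (cv2) and the standard library are available. Lean on these libraries where they do the work, as an engineer would, in place of code of your own. Each camera call takes 0.05 s, during which the arm holds its last target. There are 200 camera calls.

TASK

On the bench of the reagent room stand two bottle-cap hoppers, one with a blue band and blue grip, one with a red. Draw the slide gate of the blue hopper straight out by its upright grip until it meets its end stop, so that the blue caps drop into the tray beneath, then let go. Leave the red hopper's gate as it is.

Things in the scene. Friction and masses are not known exactly. Their poses are not given: they have to be found in the camera images.
- blue_gate (a joint): how far the slide gate of the blue-banded hopper is drawn out, in m: 0 shut, 0.088 at its end stop. Starts 0 to 12 mm out; dry friction about 3.5 N; stays where left. Both hoppers are fixed to the bench, their places and yaw vary: aluminium funnel, 114 mm across, open top, rim 250 mm above the bench, gate below it.
- blue_grip (a point): blue upright square post, 24 x 24 mm, 56 mm tall, on the outer end of the blue-banded hopper's gate. Point on its axis, 145 mm above the bench, 22 mm below its top, 34 mm above the gate's steel tongue (36 mm wide). z up; the gate draws out level along this frame's +y; x across. With the gate shut it stands 125 mm from the hopper's vertical axis. Either hopper may be on the left.
- red_grip (a point): red upright square post, 24 x 24 mm, 56 mm tall, on the outer end of the red-banded hopper's gate. Point on its axis, 145 mm above the bench, 22 mm below its top, 34 mm above the gate's steel tongue (36 mm wide). z up; the gate draws out level along this frame's +y; x across. Bystander, same as the blue; its gate starts up to 12 mm out.
- blue_cap0: one of three loose blue bottle caps, 28 mm across, 16 mm tall, lying on the blue hopper's gate inside the chute, 111 mm above the bench; they drop by themselves into the white tray under the chute (104 x 118 mm, rim 53 mm above the bench) when the gate is drawn. Origin: centre of one flat end, the lower one at the start.

How it is judged:
By the outcome, as a careful person would: the job done as asked, in the order asked, and still so for the second after the job is handed in, with the robot touching nothing.
It also fails if it takes over 34 s, if anything falls off the work surface, if the arm or the gripper's body presses on something with over 40 N, if the wrist force passes 120 N, or if a joint passes its speed limit or range.

## Working session

There is one attempt and no reset: what is moved stays moved. The work goes in short steps, Python scripts to look and compute and a tool call to move; the robot and the scene stay as the last step left them, time stands still between calls to the robot, and variables do not carry over. Pictures are saved under pics/ and viewed, at most 10 in all, crops included, and the job is handed in when it is done.

Besides the shell and the picture viewer there is one more tool, called after "Request:" as name(argument=value, ...) on one line, values as JSON. step_arm: Moves the arm, as the interface text tells. Its arguments: {"type":"object","properties":{"steps":{"type":"array"},"claw":{"type":"number"},"grip_force":{"type":"number"}},"required":["steps"]}

```bash
mkdir -p pics; python3 - <<'E'
from plant import sensors, vision, r
import cv2, numpy as np
for n in("top","side"):
    s=vision.snapshot(n); cv2.imwrite(f"pics/{n}0.png",s["img"][:,:,::-1])
    print(n,{k:np.round(v,4).tolist() for k,v in s.items() if k!="img"})
st=sensors.get_state(); print(st["clock"],st["tool_pos"],st["eef_rot"],r.tip_extent)
E
```

```text
top {'fx': 497.2127, 'fy': 497.2127, 'cx': 315.7257, 'cy': 202.1489, 'k1': -0.1053, 'position': [0.4373, -0.1165, 1.1021], 'rotation': [0.7156, -0.6962, 0.0274, -0.0499]}
side {'fx': 364.8292, 'fy': 364.8292, 'cx': 320.3618, 'cy': 201.2193, 'k1': -0.0333, 'position': [0.4389, -0.6614, 0.7225], 'rotation': [0.9298, -0.0621, 0.0253, -0.3618]}
0.1 [0.16647374 0.60186589 0.25697396] [ 1.34441500e-01  9.90921177e-01 -8.37642726e-04 -5.29241308e-05] 0.019
```

View pics/top0.png

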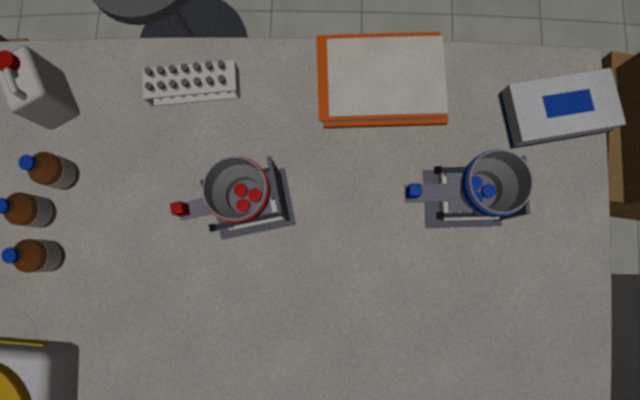

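View pics/side0.png

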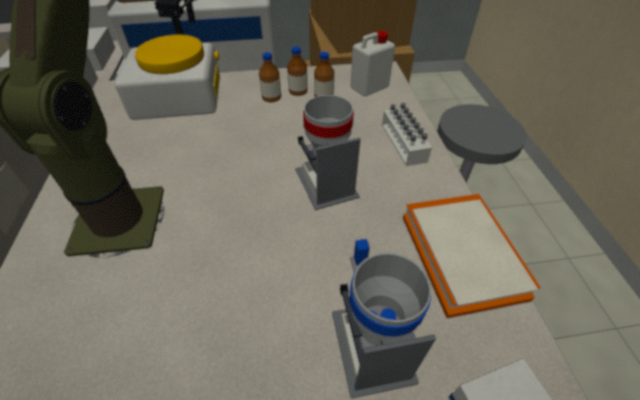

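The top view shows the blue grip near pixel (413,191) with its hopper at about (497,183), so its gate draws to the left, roughly world +y. The red hopper is at about (235,190). The side view shows the blue grip at (361,250).

```bash
cat > h.py <<'E'
import numpy as np, cv2
from scipy.spatial.transform import Rotation as R
def cast(s,px,z):
    K=np.array([[s["fx"],0,s["cx"]],[0,s["fy"],s["cy"]],[0,0,1]])
    p=cv2.undistortPoints(np.array(px,float).reshape(-1,1,2),K,np.array([s["k1"],0,0,0.]))[:,0]
    q=np.array(s["rotation"]); M=R.from_quat(q).as_matrix()
    d=np.c_[p,np.ones(len(p))]@M.T; o=np.array(s["position"])
    return o+d*((z-o[2])/d[:,2])[:,None]
def blobs(s,lo,hi,roi,amin=20):
    hsv=cv2.cvtColor(s["img"],cv2.COLOR_RGB2HSV); m=cv2.inRange(hsv,lo,hi)
    k=np.zeros_like(m); x0,y0,x1,y1=roi; k[y0:y1,x0:x1]=255; m&=k
    return [c for c in cv2.findContours(m,cv2.RETR_EXTERNAL,cv2.CHAIN_APPROX_NONE)[0] if cv2.contourArea(c)>amin]
E
python3 - <<'E'
from plant import vision
from h import *
T=vision.snapshot("top"); S=vision.snapshot("side")
for n,s,roi in(("top",T,(395,170,435,210)),("side",S,(345,230,380,275))):
    for c in blobs(s,(105,120,40),(130,255,255),roi):
        print(n,cv2.boundingRect(c),cv2.minAreaRect(c),cast(s,[cv2.minAreaRect(c)[0]],.167).round(4))
# blue band ring in the top view
for c in blobs(T,(105,120,40),(130,255,255),(455,140,540,225)): print("band",cv2.boundingRect(c),cv2.contourArea(c))
i=cv2.resize(T["img"][140:230,390:545],None,fx=5,fy=5,interpolation=cv2.INTER_CUBIC); cv2.imwrite("pics/c1.png",i[:,:,::-1])
j=cv2.resize(S["img"][225:400,315:445],None,fx=3.4,fy=3.4,interpolation=cv2.INTER_CUBIC); cv2.imwrite("pics/c2.png",j[:,:,::-1])
E
```

```text
top (406, 184, 16, 14) ((413.5, 190.5), (13.0, 15.0), 90.0) [[ 0.5666 -0.2698  0.167 ]]
side (355, 240, 14, 24) ((361.5, 251.5), (23.0, 13.0), 90.0) [[ 0.5664 -0.2907  0.167 ]]
band (471, 176, 26, 26) 290.5
band (462, 156, 56, 61) 309.5
```

View pics/c1.png

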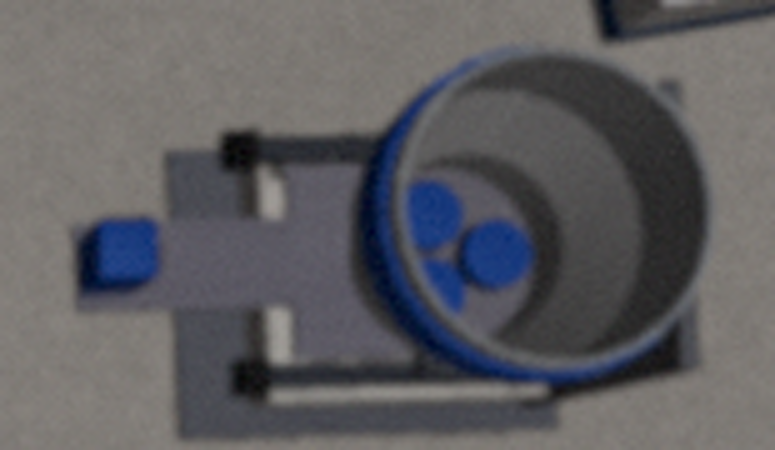

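The crop shows the post's top face spanning about x 97–158, y 218–282, centred at full-frame pixel (415.4, 189.9). The tongue edges run (75,228)→(280,218) and (78,310)→(280,303) in the crop, and the hopper rim is centred near (552,208).

```bash
python3 - <<'E'
from plant import vision, sensors
from h import *
T=vision.snapshot("top")
f=lambda pts,z: cast(T,np.array(pts)/5-.4+[390,140],z)
top=f([[97,218],[158,218],[158,282],[97,282],[127.5,250]],.167); print("post",top.round(4),np.linalg.norm(top[0]-top[1]))
t=f([[75,228],[280,218],[78,310],[280,303]],.111); print(t.round(4))
for a,b in((0,1),(2,3)):
    d=t[a]-t[b]; print("tongue dir deg",np.degrees(np.arctan2(d[1],d[0])))
rim=f([[390,207],[710,207],[552,48],[552,370],[551,208]],.25); print("rim",rim.round(4))
d=top[4]-rim[4]; print("axis->grip",np.hypot(*d[:2]),np.degrees(np.arctan2(d[1],d[0])))
st=sensors.get_state(); print(R.from_quat(st["eef_rot"]).as_matrix().round(3))
E
```

```text
post [[ 0.5803 -0.2612  0.167 ]
 [ 0.581  -0.2844  0.167 ]
 [ 0.5565 -0.2845  0.167 ]
 [ 0.5559 -0.2614  0.167 ]
 [ 0.5684 -0.2728  0.167 ]] 0.023220842297642874
[[ 0.5846 -0.261   0.111 ]
 [ 0.5909 -0.3438  0.111 ]
 [ 0.5515 -0.2625  0.111 ]
 [ 0.5564 -0.3438  0.111 ]]
tongue dir deg 94.3253893968327
tongue dir deg 93.47347886518683
rim [[ 0.5742 -0.3504  0.25  ]
 [ 0.5774 -0.464   0.25  ]
 [ 0.6323 -0.4085  0.25  ]
 [ 0.5189 -0.4068  0.25  ]
 [ 0.5755 -0.4072  0.25  ]]
axis->grip 0.134526592996003 93.01459341553452
[[-0.964  0.267 -0.   ]
 [ 0.267  0.964 -0.001]
 [-0.    -0.001 -1.   ]]
```

Request:
step_arm(steps=[[[0,0,-2],[0,0,7.1]],[[0,0,-2],[0,0,7.1]],[[0,0,-2],[0,0,7.1]],[[0,0,-2],[0,0,7.1]],[[0,0,-2],[0,0,7.1]],[[0,0,0],[0,0,7.1]],[[0,0,0],[0,0,7.1]],[[0,0,0],[0,0,7.1]],[[0,0,0],[0,0,7.1]],[[0,0,0],[0,0,7.1]],[[0,0,0],[0,0,0]]], claw=1)

```text
clock: 1.62
tool_pos: [0.1664, 0.6023, 0.3576]
eef_rot: [0.684, 0.729, -0.0, 0.0]
contact_force: [-0.3, 0.2, 0.3]
opening: 1.001
finger_force: 0.0
```

Request:
step_arm(steps=[[[-3,2.9,0],[0,0,0]],[[-5,2.9,0],[0,0,0]],[[-5,2.9,0],[0,0,0]],[[-5,2.9,0],[0,0,0]],[[-5,2.9,0],[0,0,0]],[[-5,2.9,0],[0,0,0]],[[-5,2.9,0],[0,0,0]],[[-5,2.9,0],[0,0,0]],[[-5,2.9,0],[0,0,0]],[[-5,2.9,0],[0,0,0]],[[-5,2.9,0],[0,0,0]],[[-5,2.9,0],[0,0,0]]])

```text
clock: 3.12
tool_pos: [0.5506, 0.0436, 0.3578]
eef_rot: [0.684, 0.73, 0.0, -0.0]
contact_force: [0.6, 1.1, 0.1]
opening: 0.998
finger_force: 0.0
```

Request:
step_arm(steps=[[[-5,0,0],[0,0,0]],[[-5,0,0],[0,0,0]],[[-5,0,0],[0,0,0]],[[-5,0,0],[0,0,0]],[[-5,0,0],[0,0,0]],[[-4,0,1],[0,0,0]],[[-2.7,-0.2,2],[0,0,0]],[[0,0,3],[0,0,0]],[[0,0,3],[0,0,0]],[[0,0,1],[0,0,0]],[[0,0,0],[0,0,0]]])

```text
clock: 4.5
tool_pos: [0.5673, -0.2714, 0.2576]
eef_rot: [0.684, 0.729, -0.0, -0.0]
contact_force: [-0.2, 0.2, 0.8]
opening: 0.998
finger_force: 0.0
```

```bash
python3 - <<'E'
from plant import vision
import cv2, numpy as np
T=vision.snapshot("top")["img"];S=vision.snapshot("side")["img"]
a=cv2.resize(T[130:260,360:550],(400,274));b=cv2.resize(S[170:370,270:470],(400,400),interpolation=3)
o=np.zeros((400,800,3),np.uint8);o[:274,:400]=a;o[:,400:]=b
cv2.imwrite("pics/d1.png",o[:,:,::-1])
E
```

```text
(no output)
```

View pics/d1.png

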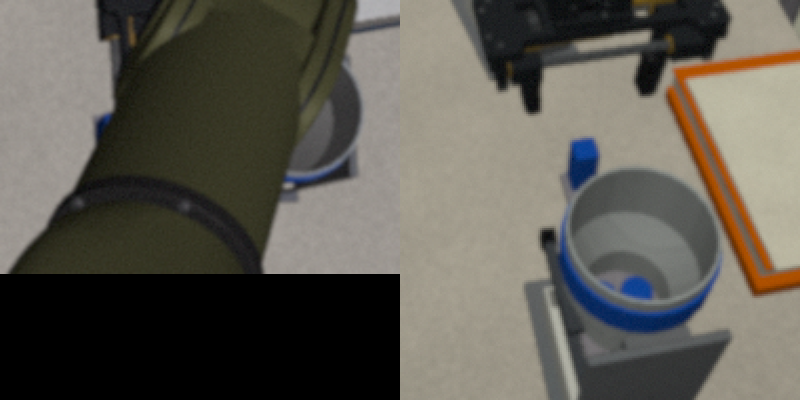

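The side view shows the open fingers (about (530,85) and (650,75) in the composite) straddling the line of the blue post, whose top is at (583,148). The forearm covers the top view. I'll descend now.

Request:
step_arm(steps=[[[0,0,2],[0,0,0]],[[0,0,2],[0,0,0]],[[0,0,2],[0,0,0]],[[-0.1,0.1,2],[0,0,0]],[[0,0,1.5],[0,0,0]],[[0,0,1.3],[0,0,0]],[[0,0,0],[0,0,0]]])

```text
clock: 5.48
tool_pos: [0.5681, -0.2722, 0.1491]
eef_rot: [0.685, 0.729, -0.0, -0.001]
contact_force: [-0.1, 0.8, -0.1]
opening: 1.006
finger_force: 0.0
```

```bash
python3 - <<'E'
from plant import vision
import cv2
S=vision.snapshot("side")["img"]
cv2.imwrite("pics/d2.png",cv2.resize(S[170:370,270:470],(600,600),interpolation=3)[:,:,::-1])
E
```

```text
(no output)
```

View pics/d2.png

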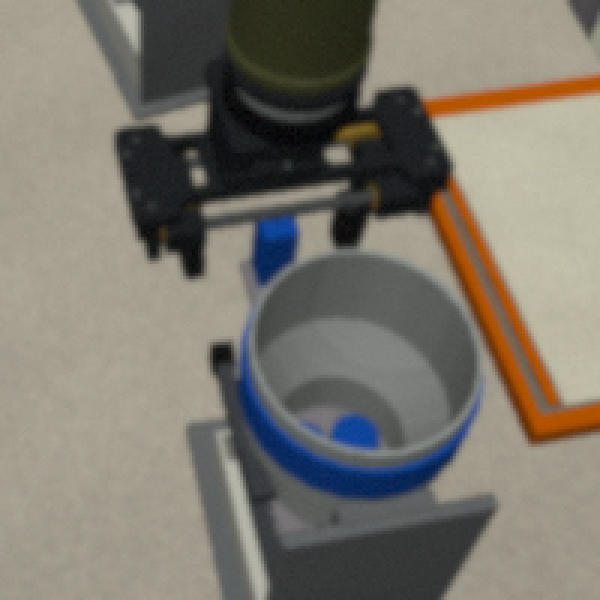

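The side view shows the post (275,245) midway between the two fingers (190,245) and (348,215), and the body is clear of the funnel. Next I close the gripper.

Request:
step_arm(steps=[[[0,0,0],[0,0,0]],[[0,0,0],[0,0,0]],[[0,0,0],[0,0,0]],[[0,0,0],[0,0,0]],[[0,0,0],[0,0,0]],[[0,0,0],[0,0,0]],[[0,0,0],[0,0,0]],[[0,0,0],[0,0,0]]], claw=-1, grip_force=30)

```text
clock: 6.52
tool_pos: [0.5716, -0.2722, 0.1498]
eef_rot: [0.685, 0.729, 0.002, 0.003]
contact_force: [6.3, -0.9, -4.8]
opening: 0.267
finger_force: 30.0
```

Request:
step_arm(steps=[[[0.3,0.4,0],[0,0,0]],[[0.6,0,0],[0,0,0]],[[0.7,0,0],[0,0,0]],[[0.7,0,0],[0,0,0]],[[0.7,0,0],[0,0,0]],[[0,0,0],[0,0,0]],[[0,0,0],[0,0,0]]])

```text
clock: 7.4
tool_pos: [0.5702, -0.2404, 0.1497]
eef_rot: [0.685, 0.729, 0.001, -0.001]
contact_force: [-4.0, 1.7, 4.2]
opening: 0.27
finger_force: 30.0
```

Request:
step_arm(steps=[[[0.7,-0.1,0],[0,0,0]],[[0.7,0,0],[0,0,0]],[[0.7,0,0],[0,0,0]],[[0.7,0,0],[0,0,0]],[[0.7,0,0],[0,0,0]],[[0.5,0,0],[0,0,0]],[[0,0,0],[0,0,0]]])

```text
clock: 8.28
tool_pos: [0.5681, -0.2006, 0.1498]
eef_rot: [0.684, 0.729, 0.001, -0.0]
contact_force: [3.4, -0.6, -1.4]
opening: 0.274
finger_force: 30.0
```

Request:
step_arm(steps=[[[0.3,0,0],[0,0,0]],[[0.2,0,0],[0,0,0]],[[0.2,0,0],[0,0,0]],[[0.2,0,0],[0,0,0]],[[0,0,0],[0,0,0]]])

```text
clock: 8.9
tool_pos: [0.5678, -0.1957, 0.1498]
eef_rot: [0.685, 0.728, -0.0, 0.002]
contact_force: [5.6, -7.4, -6.3]
opening: 0.272
finger_force: 30.0
```

Request:
step_arm(steps=[[[0.2,0,0],[0,0,0]],[[0.2,0,0],[0,0,0]],[[0.2,0,0],[0,0,0]],[[0,0,0],[0,0,0]],[[0,0,0],[0,0,0]]])

```text
clock: 9.52
tool_pos: [0.5678, -0.1955, 0.1498]
eef_rot: [0.687, 0.727, -0.002, 0.006]
contact_force: [8.2, -17.1, -12.0]
opening: 0.271
finger_force: 30.0
```

Request:
step_arm(steps=[[[-0.4,0,0],[0,0,0]],[[-0.4,0,0],[0,0,0]],[[0,0,0],[0,0,0]],[[0,0,0],[0,0,0]]])

```text
clock: 10.02
tool_pos: [0.5678, -0.1957, 0.1498]
eef_rot: [0.685, 0.729, 0.001, 0.001]
contact_force: [5.1, -2.6, -3.2]
opening: 0.271
finger_force: 30.0
```

Request:
step_arm(steps=[[[0,0,0],[0,0,0]],[[0,0,0],[0,0,0]],[[0,0,0],[0,0,0]],[[0,0,0],[0,0,0]],[[0,0,0],[0,0,0]],[[0,0,0],[0,0,0]]], claw=1)

```text
clock: 10.78
tool_pos: [0.5666, -0.1953, 0.1497]
eef_rot: [0.685, 0.729, 0.0, -0.0]
contact_force: [0.3, -0.5, -0.0]
opening: 0.927
finger_force: 0.0
```

Request:
step_arm(steps=[[[0,0,-1.5],[0,0,0]],[[0,0,-2],[0,0,0]],[[0,0,-3],[0,0,0]],[[0,0,-4],[0,0,0]],[[0,0,-4],[0,0,0]],[[0,0,-4],[0,0,0]],[[0,0,-3],[0,0,0]],[[3,-2,0],[0,0,0]],[[5,-2,0],[0,0,0]],[[5,-2,0],[0,0,0]],[[5,-1,0],[0,0,0]],[[2,0,0],[0,0,0]]])

```text
clock: 12.28
tool_pos: [0.4832, 0.003, 0.3658]
eef_rot: [0.683, 0.73, 0.001, -0.0]
contact_force: [-0.6, -0.5, -0.6]
opening: 1.002
finger_force: 0.0
```

```bash
python3 - <<'E'
from plant import vision
from h import *
V=vision.snapshot("top");T=V["img"];S=vision.snapshot("side")["img"]
for c in blobs(V,(105,120,40),(130,255,255),(330,165,545,230),15):
    b=cv2.minAreaRect(c); print(b,cast(V,[b[0]],.167).round(4))
o=np.zeros((400,800,3),np.uint8);o[:,:400]=cv2.resize(T[120:270,350:550],(400,300),interpolation=3)[:300].repeat(1,0) if 0 else np.vstack([cv2.resize(T[120:270,350:550],(400,300),interpolation=3),np.zeros((100,400,3),np.uint8)])
o[:,400:]=cv2.resize(S[200:400,270:470],(400,400),interpolation=3)
cv2.imwrite("pics/e1.png",o[:,:,::-1])
E
```

```text
((464.7317810058594, 208.08538818359375), (11.869205474853516, 6.71547269821167), 38.65980911254883) [[ 0.5356 -0.3674  0.167 ]]
((478.1000671386719, 194.70001220703125), (10.28591251373291, 4.919349193572998), 63.43495178222656) [[ 0.5618 -0.3932  0.167 ]]
((374.5, 191.5), (13.0, 13.0), 90.0) [[ 0.5628 -0.1959  0.167 ]]
((482.3041076660156, 197.60891723632812), (65.79512023925781, 28.06698989868164), 46.88818359375) [[ 0.5565 -0.4013  0.167 ]]
```

View pics/e1.png

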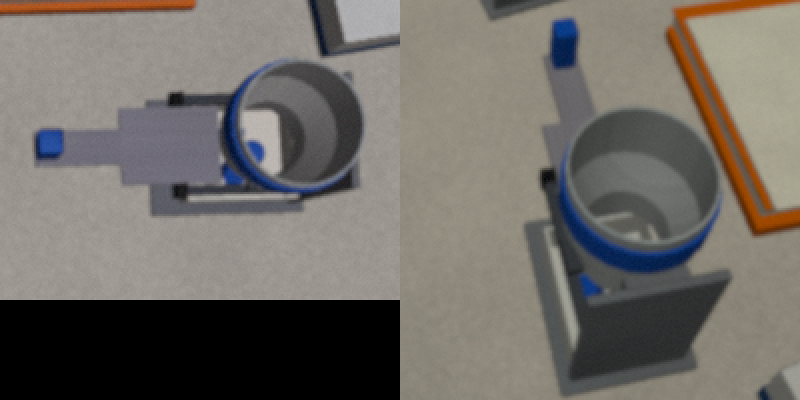

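The gate is fully drawn: the grip is at (50,143) in the left panel, about 0.211 m from the hopper axis (0.125 + 0.088 expected, within measuring error). It stopped hard at 17 N. Blue caps show in the white tray at (253,152) and (233,173), the chute is empty, and the robot is clear.

```bash
python3 -c "
from plant import finish_job
print(finish_job())"
```

```text
the job is handed in; nothing more can be done
None
```

I drew the blue gate to its end stop (hard stop at 17 N), let go and handed the job in; two of the three blue caps are visible in the tray and none in the chute, the third wasn't in view, and the red hopper was not touched.

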